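# Slide the card terminal home into its charging dock

## Robot

A 6-joint arm with a two-finger parallel gripper is mounted at the origin on the work surface. World frame = base frame: x ahead of the robot, y to its left, z up, the work surface at z = 0. Lengths are in m, angles in rad, forces in N, time in s.
With the tool pointing down it reaches from about 0.35 to 1 m from the base axis. Payload 7.1 kg.
Tool frame: the origin (TCP) lies on the front face of the gripper's body, between the roots of the fingers; the fingertips stand 73 mm ahead of it and the grasp point (between the pads) lies ahead of it (arm.grip_depth is the z of the grasp point in the tool frame, in m); z points along the fingers, y is the direction in which the jaws open and shut (so a half turn about z gives the same grasp; the last joint's range is limited). The gripper opens to 85 mm and grips with 20 to 120 N. Pads are 22 mm wide; open, the fingers measure 114 mm over their backs; the gripper's body (76 mm by 85 mm) begins 54 mm behind the grasp point. The pads swing forward as they close: fully open they stand 13 mm farther back than shut.
Start: joints at [-0.019, 0.423, 1.63, -0, 1.089, -0.019], TCP at [0.625, 0, 0.304] pointing down, gripper open.
Joint ranges: [-3, 3], [-0.9, 2.11], [0.09, 2.58], [-1.31, 4.45], [0.11, 2.69], [-2.54, 2.54]. Speed limits (rad/s): [2.39, 2.39, 3.01, 3.14, 3.14, 3.14].

## Interface

Orientations are given as a unit quaternion [w, x, y, z].
In Python, from workcell import arm, telemetry, imaging, order gives the robot as it stands. Calls block until the motion is done:
- arm.move_pose(position, orientation): joint-space move of the TCP to a pose.
- arm.move_straight(position, ori=None, speed=0.15, until_force=None): straight line of the TCP; ori=None keeps the orientation; speed is the mean speed in m/s. With until_force (N) it stops when the force on the tool has changed by that much, and returns True; else False.
- arm.movej(angles): joint-space move.
- arm.open_gripper() and arm.grasp(effort=None): open the fingers fully, or close them until they stop; effort is the grip in N (None keeps the last).
- arm.hold(seconds).
- arm.solve_ik(position, orientation): joint angles nearest the present ones, or None.
- telemetry.state(): the state.
- imaging.capture(name): name is "scene" or "side" or "wrist"; returns a dict with "frame" (420x560x3 uint8, red, green, blue), "z_map" (420x560 float32, m along the optical axis (not along the pixel's ray), 0 where there is no reading), "fx", "fy", "cx", "cy" (pixels), "D" ([k1, k2, p1, p2, k3] as OpenCV has them; the pictures are not rectified), "R" (3x3) and "t" (3): a world point X has camera coordinates R X + t. Camera axes: x right, y down, z forward; pixel columns grow to the right and rows downward; lengths in m; the calibration is good to about 2 mm. A picture is of the moment at which its call begins.
A pose or a line that the arm cannot do raises arm.MotionError and nothing moves.
- order.close_job(): hands the job in, once; it reports no verdict.
The state is a dict: "t": time; "joints": joint angles; "qvel": joint speeds; "joint_efforts": joint torques, N m; "eef_pos": TCP position; "ee_rot": TCP orientation; "ft_force": force on the tool from outside, world axes, zero at the start; "wrist_torque": the same for the moment, N m; "width": finger opening in m.
Only numpy, scipy, OpenCV 4.12 (cv2) and the standard library are available. Lean on these libraries where they do the work, as an engineer would, in place of code of your own. Each camera call takes 0.05 s, during which the arm holds its last target.

## Task

The card terminal has been left lying loose in front of its charging dock on the till counter. Nudge it into line and slide it along the counter into the dock, tail first, until it is fully home and square against the back stop, then leave it there with your hand clear. Push it gently with the fingertips or the outside of the fingers, never gripping or ramming it: it stays flat on the counter the whole time, never lifted or tipped, and the stapler, coin roll and stamp stay standing where they are.

Things in the scene. Friction and masses are not known exactly. Their poses are not given: they have to be found in the camera images.
- terminal: Loose grey card terminal, 0.34 to 0.53 kg, 168 mm long (x) x 84 mm wide (y), pale keypad at its -x end, tail (printer housing, 55 mm high) at +x. Sides and ends flat and upright to 30 mm height. Origin: centre of the underside, on the counter; +x points to the tail. Starts in front of the dock, up to 50 mm off its centre line and turned up to 19 degrees either way. Takes some 2 to 6 N to slide.
- terminal_tail (a point): Middle of the terminal's tail face at counter level: 84 mm along the terminal's +x from its origin. This face must come against the dock's stop.
- dock: Black charging dock fixed to the counter, a U seen from above, open towards the robot. Origin at counter level under the middle of its stop face (40 mm high); +x points into the dock, so the terminal lies at negative x. Cheeks 20 mm high, inner faces at y = +-44.5 mm, from the stop to x = -60 mm. No raised floor. Home: terminal's origin at x = -84 mm, y = 0, axes aligned. Yaw varies by 13 degrees.
- dock_mouth (a point): Middle of the dock's mouth at counter level, 87 mm in front of the stop (dock x = -87 mm, y = 0). Here the opening is 114 mm wide; flared lead-ins, 20 mm high, narrow it at 25 degrees to the 89 mm between the cheeks.
- stapler: Loose stapler with dark red arm, 140 mm long (its x) x 34 mm wide x 57 mm high, standing on the counter; origin at the centre of its underside. At the start no nearer than 210 mm to the dock's centre line. Leave it alone.
- coin_roll: Loose paper-wrapped coin roll with an orange band, 27 mm diameter x 66 mm high, standing on end; origin at the centre of its underside. At the start no nearer than 210 mm to the dock's centre line. Leave it alone.
- stamp: Loose blue and black self-inking stamp, 50 x 38 mm, 70 mm high, standing upright; origin at the centre of its underside. At the start no nearer than 210 mm to the dock's centre line. Leave it alone.
Not all that is in view belongs to the job. There is more than one size of the terminal; the job needs the smallest.

How it is judged:
By the outcome, as a careful person would: the job done as asked, in the order asked, and still so for the second after the job is handed in, with the robot touching nothing.
It also fails if it takes over 61 s, if anything falls off the work surface, if the arm or the gripper's body presses on something with over 40 N, if the wrist force passes 120 N, or if a joint passes its speed limit or range.

## Working session

There is one attempt and no reset: what is moved stays moved. The work goes in short steps, each a Python script; the robot and the scene stay as the last script left them, time stands still between calls to the robot, and variables do not carry over. Pictures are saved under pics/ and viewed, and the job is handed in when it is done.

```bash
ls; mkdir -p pics; python3 - <<'E'
from workcell import arm, telemetry, imaging
import cv2,numpy as np
for n in ["scene","side","wrist"]:
    d=imaging.capture(n); cv2.imwrite(f"pics/{n}0.png",d["frame"][:,:,::-1])
    np.savez(f"/tmp/{n}0.npz",**d)
    print(n,d["fx"],d["cx"],d["cy"],d["D"],d["R"].round(3).tolist(),np.round(d["t"],3), (-d["R"].T@d["t"]).round(3))
print(telemetry.state(),arm.grip_depth)
E
```

```text
pics
scene 393.1013001191331 276.13365885326846 209.18867264911134 [-0.10610421  0.          0.          0.          0.        ] [[-0.198, 0.98, 0.004], [0.772, 0.158, -0.615], [-0.603, -0.119, -0.789]] [ 0.123 -0.396  1.397] [1.173 0.107 0.857]
side 388.26447094793247 271.02870771811854 210.41220092131823 [0.0207674 0.        0.        0.        0.       ] [[0.973, -0.233, -0.003], [-0.127, -0.519, -0.845], [0.195, 0.823, -0.534]] [-0.535  0.089  0.956] [ 0.345 -0.865  0.585]
wrist 313.5050268365367 277.4981541965464 205.04990654076906 [-0.06130616  0.          0.          0.          0.        ] [[1.0, -0.001, -0.001], [-0.001, -0.952, 0.306], [-0.001, -0.306, -0.952]] [-0.624 -0.039  0.38 ] [0.625 0.079 0.373]
{'t': 0.15, 'joints': array([-1.90049416e-02,  4.23673290e-01,  1.63051539e+00,  1.44599434e-05,
        1.08859285e+00, -1.90359563e-02]), 'qvel': array([-1.36706337e-03, -3.70988873e-04, -2.05650755e-03,  7.85077630e-04,
       -1.58966244e-03, -2.63256443e-05]), 'joint_efforts': array([-4.44887983e-04, -5.57771087e+01, -2.82016718e+01, -7.78417484e-05,
        4.77195630e-03,  2.40273175e-05]), 'eef_pos': array([6.24659779e-01, 3.20238464e-05, 3.03318853e-01]), 'ee_rot': array([-4.32688668e-04,  7.07098064e-01,  7.07115248e-01, -4.07645535e-04]), 'ft_force': array([-0.91170399, -0.23213725,  0.92692235]), 'wrist_torque': array([-0.01335509, -0.00445751, -0.04598322]), 'width': 0.0854529135565273} 0.0539
```

View pics/scene0.png

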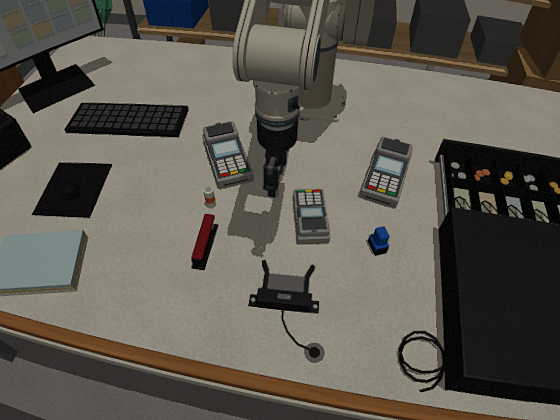

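View pics/side0.png

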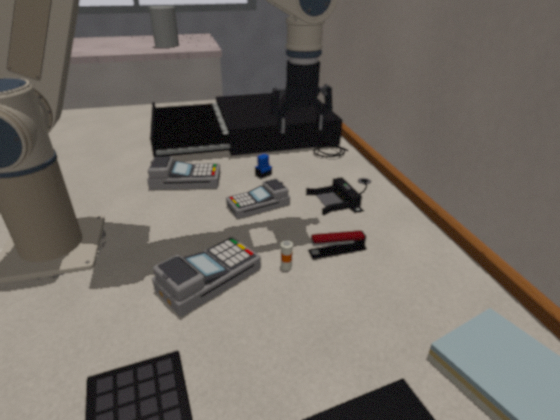

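View pics/wrist0.png

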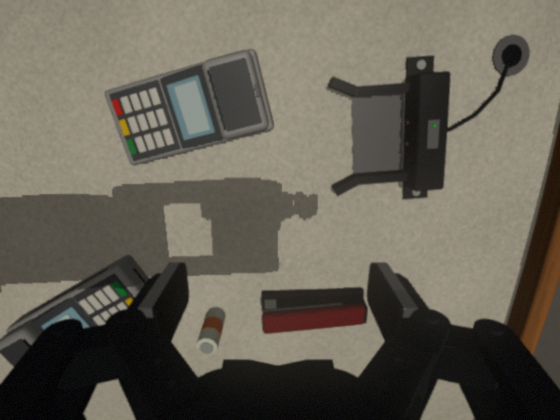

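Candidate terminals in the scene view are at (225,155), (388,170) and (311,215). The one at (311,215), which is (190,105) in the wrist view, lies in front of the dock with its tail towards it and looks smallest. I'll check its size before touching it.

```bash
cat > h.py <<'E'
import cv2,numpy as np
def rays(d,uv):
    K=np.array([[d["fx"],0,d["cx"]],[0,d["fy"],d["cy"]],[0,0,1]],float)
    n=cv2.undistortPoints(np.asarray(uv,float).reshape(-1,1,2),K,np.asarray(d["D"],float)).reshape(-1,2)
    return np.c_[n,np.ones(len(n))]
def plane(d,uv,z):
    r=rays(d,uv)@d["R"]; c=-d["R"].T@d["t"]
    return c+r*((z-c[2])/r[:,2])[:,None]
def cloud(d):
    z=d["z_map"]; h,w=z.shape; v,u=np.mgrid[:h,:w]
    r=rays(d,np.c_[u.ravel(),v.ravel()])
    P=(r*z.ravel()[:,None]-d["t"])@d["R"]
    P[z.ravel()<=0]=np.nan
    return P.reshape(h,w,3)
E
python3 - <<'E'
import numpy as np,cv2
from h import *
for n in ["scene","wrist"]:
    d=dict(np.load(f"/tmp/{n}0.npz")); P=cloud(d)
    m=(np.nan_to_num(P[:,:,2])>0.018).astype(np.uint8)
    m&=(P[:,:,2]<0.075)&(P[:,:,0]>0.3)
    m=m.astype(np.uint8)
    k,l,s,c=cv2.connectedComponentsWithStats(m)
    for i in range(1,k):
        if s[i,4]<120: continue
        q=P[l==i]; r=cv2.minAreaRect((q[:,:2]*1000).astype(np.float32))
        print(n,s[i],"zmax",np.percentile(q[:,2],99).round(3),"rect",np.round(r[0]),np.round(r[1]),round(r[2],1))
    fl=P[(np.abs(P[:,:,2])<0.01)]; print(np.median(fl[:,2]),fl[:,2].std())
d=np.load("/tmp/wrist0.npz")["frame"][:,:,::-1]
cv2.imwrite("pics/crop0.png",cv2.resize(d[30:220,90:480],None,fx=2,fy=2))
E
```

```text
scene [ 202  127   52   59 1985] zmax 0.071 rect [ 366. -203.] [210. 109.] 29.9
scene [  0 129  30  36 503] zmax 0.074 rect [ 475. -890.] [ 16. 118.] 68.6
scene [ 360  155   49   50 1688] zmax 0.062 rect [367. 266.] [107. 157.] 78.6
scene [ 399  162  161  242 3137] zmax 0.074 rect [663. 408.] [661. 308.] 20.2
scene [ 452  167  108   58 3696] zmax 0.073 rect [387. 623.] [174. 348.] 0.0
scene [ 59 182  20  15 206] zmax 0.037 rect [ 583. -621.] [49. 49.] 9.0
scene [203 186  12  18 164] zmax 0.067 rect [ 539. -203.] [26. 26.] 56.7
scene [ 294  189   37   53 1644] zmax 0.056 rect [531.  76.] [171.  85.] 13.8
scene [191 214  24  51 600] zmax 0.054 rect [ 673. -177.] [133.  30.] 0.8
scene [369 227  21  25 378] zmax 0.071 rect [586. 259.] [51. 40.] 26.0
scene [   0  229   85   64 4526] zmax 0.04 rect [ 821. -578.] [163. 224.] 17.5
scene [ 256  260   59   51 1110] zmax 0.042 rect [749.  46.] [118. 128.] 3.3
scene [   0  310  523  110 7614] zmax 0.037 rect [980. -10.] [  33. 1163.] 0.0
-0.001341936606084021 0.002409786889810056
wrist [  104    49   170   116 12578] zmax 0.056 rect [530.  74.] [168.  85.] 13.6
wrist [ 329   71  122  126 5971] zmax 0.042 rect [745.  47.] [121. 133.] 5.3
wrist [ 514  172   46  183 3519] zmax 0.036 rect [ 979. -125.] [ 33. 264.] 0.3
wrist [  21  260  123   91 4246] zmax 0.069 rect [ 372. -171.] [165.  59.] 29.9
wrist [ 261  297  107   37 2567] zmax 0.055 rect [ 671. -177.] [135.  27.] 1.8
wrist [196 314  28  42 808] zmax 0.067 rect [ 537. -203.] [28. 27.] 56.9
-3.1807881422645756e-05 0.001326205801483257
```

View pics/crop0.png

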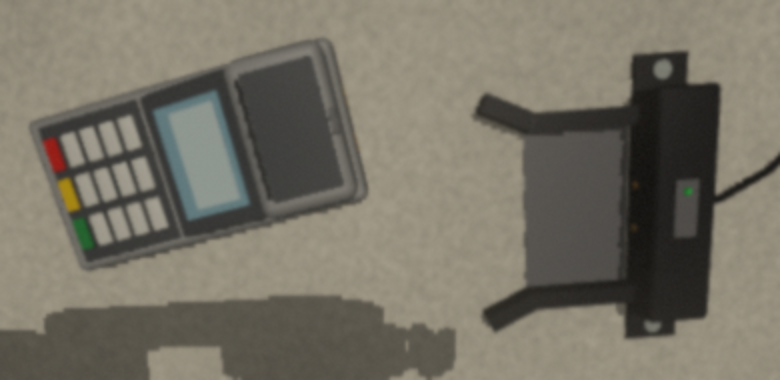

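The enlarged crop confirms it: the footprint is 168 x 85 mm and the height 56 mm. The other two are about 210 x 109 and 160+ x 107 mm, with heights 62 to 71 mm. Next I'll measure the dock axes.

```bash
cat >> h.py <<'E'
def boxfit(P,lo=.018,hi=.075,c=(.53,.075),rad=.13):
    m=(P[:,:,2]>lo)&(P[:,:,2]<hi)&(np.hypot(P[:,:,0]-c[0],P[:,:,1]-c[1])<rad)
    return P[m]
E
python3 - <<'E'
import numpy as np,cv2
from h import *
for n in ["wrist","scene"]:
    d=dict(np.load(f"/tmp/{n}0.npz")); P=cloud(d)
    near=(np.abs(P[:,:,0]-.75)<.1)&(np.abs(P[:,:,1]-.045)<.1)
    t=P[near&(P[:,:,2]>.034)&(P[:,:,2]<.048)]
    r=cv2.minAreaRect((t[:,:2]*1000).astype(np.float32)); print(n,"stop top",r,cv2.boxPoints(r).round(1).tolist())
    ch=P[near&(P[:,:,2]>.014)&(P[:,:,2]<.026)]
    g=ch[(ch[:,0]<.79)]
    for s in (1,-1):
        q=g[(s*(g[:,1]-.047)>0)&(g[:,0]>.725)&(g[:,0]<.768)]
        # inner edge: per x bin
        xs=[];ys=[]
        for x in np.arange(.725,.765,.004):
            b=q[(q[:,0]>=x)&(q[:,0]<x+.004)]
            if len(b)>2: xs.append(x+.002); ys.append(b[:,1].min() if s>0 else b[:,1].max())
        print(s,len(q),np.round(np.polyfit(xs,ys,1),4),np.round(ys,4))
E
```

```text
wrist stop top ((787.6495361328125, 50.657440185546875), (34.679500579833984, 125.7327880859375), 4.836091995239258) [[765.0999755859375, 111.80000305175781], [775.7000122070312, -13.399999618530273], [810.2000122070312, -10.5], [799.5999755859375, 114.80000305175781]]
1 458 [-0.0407  0.1215] [0.0905 0.0905 0.0916 0.0917 0.0917 0.0928 0.0919 0.0921 0.093  0.0931
 0.0838]
-1 352 [ 0.0899 -0.0646] [0.0007 0.0011 0.0015 0.002  0.0021 0.0025 0.003  0.0033 0.0035 0.0041
 0.0043]
scene stop top ((789.0667724609375, 50.66032791137695), (36.236454010009766, 123.0132827758789), 4.326186180114746) [[766.4000244140625, 110.5999984741211], [775.5999755859375, -12.0], [811.7999877929688, -9.300000190734863], [802.5, 113.4000015258789]]
1 45 [-0.0228  0.1099] [0.0933 0.0938 0.0922 0.0926 0.0938 0.0935 0.092  0.0928]
-1 67 [ 0.0844 -0.0603] [0.0008 0.0014 0.0026 0.0012 0.002  0.0025 0.0036 0.0041 0.0032 0.0039]
```

Dock origin is about (0.7705, 0.049) with yaw 4.8°. In the dock frame the terminal is at along -0.238, lateral +0.045, with relative yaw +8.8°. I'll do the first push sideways with both open fingers against its +y side, which squares and centres it.

```bash
cat >> h.py <<'E'
from scipy.spatial.transform import Rotation as Ro
O=np.array([.7705,.0492]); PSI=.084
U=np.array([np.cos(PSI),np.sin(PSI)]); V=np.array([-U[1],U[0]])
def W(a,l,z): p=O+a*U+l*V; return np.array([p[0],p[1],z])
def Q(a):  # yaw a of jaw axis relative to dock x
    r=(Ro.from_euler('z',PSI+a)*Ro.from_quat([.70711,.70711,0,0])).as_quat()
    return np.array([r[3],r[0],r[1],r[2]])
def term(P,c):
    q=boxfit(P,.02,.075,c); r=cv2.minAreaRect((q[:,:2]*1000).astype(np.float32))
    a=r[2]; 
    if r[1][0]<r[1][1]: a-=90
    a=(a+45)%180-45
    if a>90: a-=180
    dp=np.array(r[0])/1000-O
    return dict(a=dp@U,l=dp@V,yaw=a-np.degrees(PSI),size=np.round(r[1],1))
E
python3 - <<'E'
from h import *
from workcell import arm,telemetry,imaging
d=dict(np.load("/tmp/wrist0.npz")); print(term(cloud(d),(.53,.075)))
s=telemetry.state; 
arm.move_pose(W(-.236,.135,.2),Q(0)); 
arm.move_straight(W(-.236,.135,.078),speed=.12)
print(s()["t"],s()["eef_pos"],s()["ft_force"])
d=imaging.capture("side"); cv2.imwrite("pics/side1.png",d["frame"][:,:,::-1])
d=imaging.capture("scene"); cv2.imwrite("pics/scene1.png",cv2.resize(d["frame"][120:330,180:460,::-1],None,fx=2.5,fy=2.5))
print(term(cloud(d),(.53,.075)))
E
```

```text
{'a': np.float64(-0.23799715887263426), 'l': np.float64(0.0453845655169772), 'yaw': np.float64(8.786361445339562), 'size': array([167.9,  84.8])}
2.2 [0.52452842 0.16398258 0.07863979] [-0.61395368 -0.12269483 -0.08399987]
{'a': np.float64(-0.23683166517887583), 'l': np.float64(0.07063493482834494), 'yaw': np.float64(9.028731097133996), 'size': array([177.9, 131.8])}
```

View pics/scene1.png

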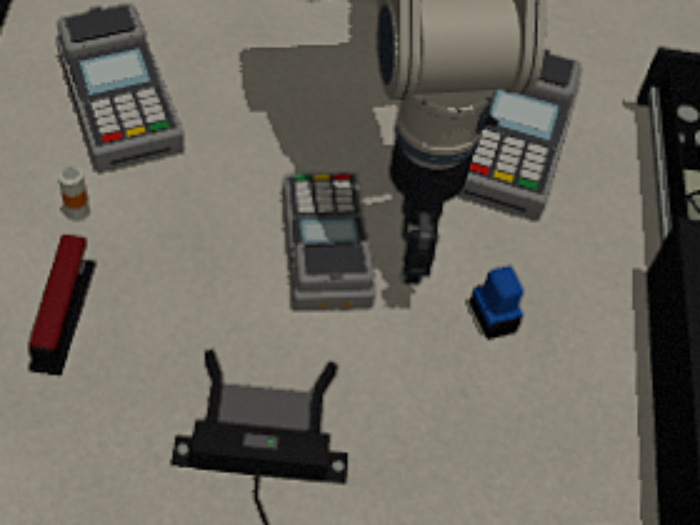

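View pics/side1.png

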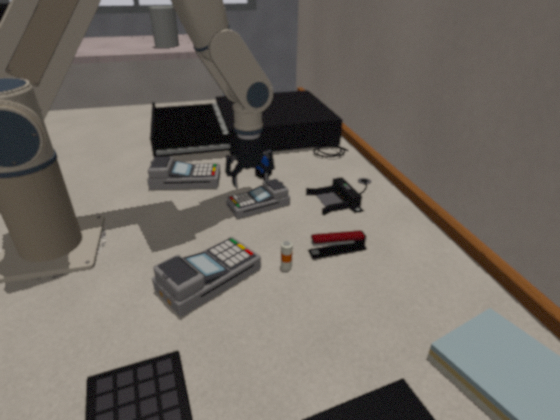

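The gripper stands clear on the +y side of the terminal, with the stamp and the big terminal untouched. Now the sideways push.

```bash
python3 - <<'E'
from h import *
from workcell import arm,telemetry,imaging
s=telemetry.state
for l in (.095,.075,.055):
    hit=arm.move_straight(W(-.236,l,.078),speed=.035,until_force=25)
    print(hit,s()["t"],s()["eef_pos"].round(4),s()["ft_force"].round(2))
    if hit: break
d=imaging.capture("wrist"); cv2.imwrite("pics/wrist2.png",d["frame"][:,:,::-1])
d=imaging.capture("side"); cv2.imwrite("pics/side2.png",d["frame"][:,:,::-1])
d=imaging.capture("scene"); cv2.imwrite("pics/scene2.png",cv2.resize(d["frame"][120:330,180:460,::-1],None,fx=2.5,fy=2.5))
E
```

```text
False 3.5917 [0.5272 0.1241 0.078 ] [-0.24 -0.62 -0.61]
False 4.3167 [0.5289 0.1039 0.078 ] [ 0.02 -0.72 -0.4 ]
False 5.0417 [0.5308 0.0839 0.078 ] [-0.1   0.84 -0.53]
```

View pics/scene2.png

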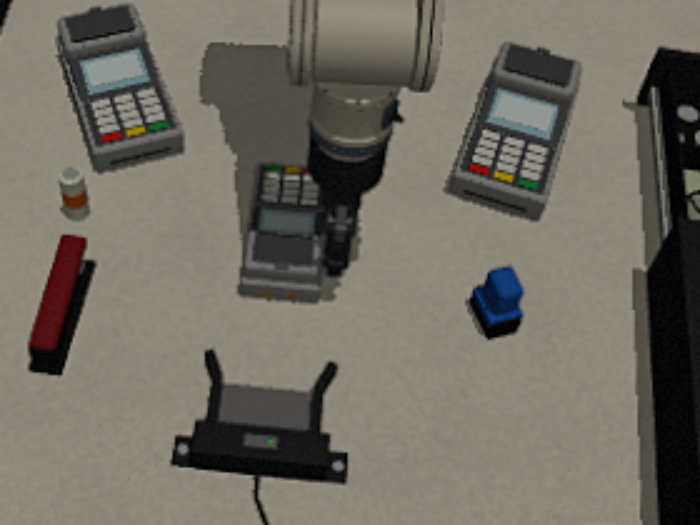

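View pics/wrist2.png

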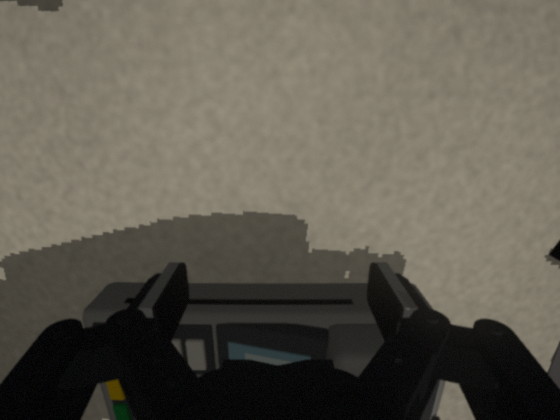

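The two-finger push squared the terminal up: its side now lies along the fingers. Back off, close the fingers, go behind the keypad end, and measure again.

```bash
python3 - <<'E'
from h import *
from workcell import arm,telemetry,imaging
s=telemetry.state
arm.move_straight(W(-.236,.085,.078),speed=.1)
arm.move_straight(W(-.236,.095,.22),speed=.2)
d=imaging.capture("wrist"); print(term(cloud(d),W(-.236,0,0)[:2]))
cv2.imwrite("pics/wrist3.png",d["frame"][:,:,::-1])
arm.grasp(20)
arm.move_pose(W(-.37,0,.22),Q(np.pi/2))
d=imaging.capture("wrist"); print(term(cloud(d),W(-.236,0,0)[:2]))
cv2.imwrite("pics/wrist4.png",d["frame"][:,:,::-1])
d=imaging.capture("scene"); print(term(cloud(d),W(-.236,0,0)[:2]))
cv2.imwrite("pics/scene4.png",cv2.resize(d["frame"][120:330,180:460,::-1],None,fx=2.5,fy=2.5))
print(s()["t"],s()["width"],s()["joints"].round(2),s()["eef_pos"])
E
```

```text
{'a': np.float64(-0.2452591834453521), 'l': np.float64(0.0026158596147057094), 'yaw': np.float64(0.037939299496055234), 'size': array([167.4,  84.9])}
{'a': np.float64(-0.2698647722622787), 'l': np.float64(0.001176911766754403), 'yaw': np.float64(-0.10207248791849555), 'size': array([120.1,  84.4])}
{'a': np.float64(-0.24296444053620228), 'l': np.float64(0.0026758778435187237), 'yaw': np.float64(-0.10846353634989203), 'size': array([173.1,  83.8])}
8.9667 5.892345591378066e-05 [ 0.02  0.24  2.16 -0.    0.74 -1.64] [0.40213682 0.01828474 0.22005618]
```

View pics/wrist4.png

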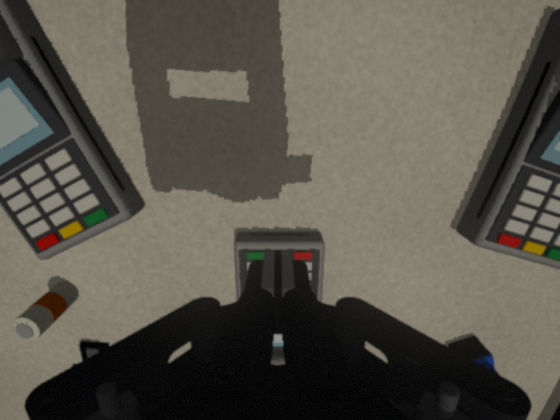

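View pics/wrist3.png

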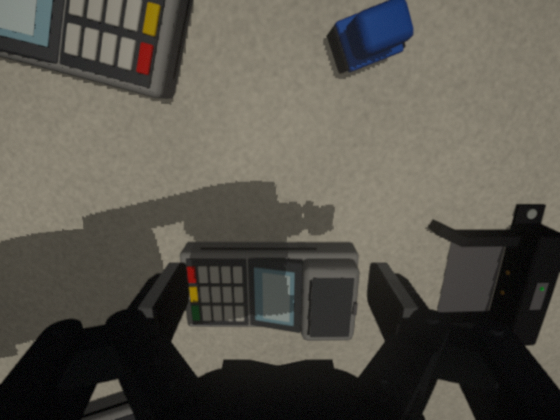

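View pics/scene4.png

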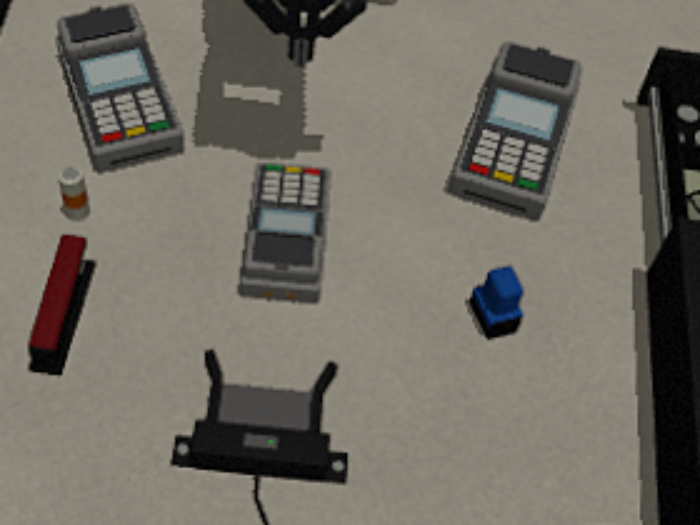

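The terminal is in line (lateral +2.6 mm, yaw about 0°, confirmed by two views). Push it lengthwise to the mouth, then check.

```bash
python3 - <<'E'
from h import *
from workcell import arm,telemetry,imaging
s=telemetry.state
arm.move_straight(W(-.372,.002,.083),speed=.12)
for a in (-.33,-.30,-.27):
    hit=arm.move_straight(W(a,.002,.083),speed=.04,until_force=20)
    print(hit,s()["t"],s()["eef_pos"].round(4),s()["ft_force"].round(2))
    if hit: break
d=imaging.capture("scene"); print(term(cloud(d),W(-.2,0,0)[:2]))
cv2.imwrite("pics/scene5.png",cv2.resize(d["frame"][120:330,180:460,::-1],None,fx=2.5,fy=2.5))
# tail-face top corners region only: yaw from points z>.045
P=cloud(d); q=boxfit(P,.045,.06,W(-.13,0,0)[:2],.08); r=cv2.minAreaRect((q[:,:2]*1000).astype(np.float32)); c=np.array(r[0])/1000-O; print(r,c@U,c@V)
E
```

```text
False 11.4583 [0.4402 0.0235 0.0827] [-6.14  0.07  3.49]
False 12.3583 [0.4717 0.026  0.0831] [ 0.29 -0.53  0.17]
False 13.2583 [0.5016 0.0286 0.0831] [-0.4   0.07 -0.19]
{'a': np.float64(-0.18426267756713996), 'l': np.float64(0.0012599093183667046), 'yaw': np.float64(-1.0564351187626118), 'size': array([195.2,  88.9])}
((654.0684204101562, 41.816532135009766), (50.65577697753906, 77.79129791259766), 5.512290954589844) -0.11664053264281724 0.0024113208619646683
```

View pics/scene5.png

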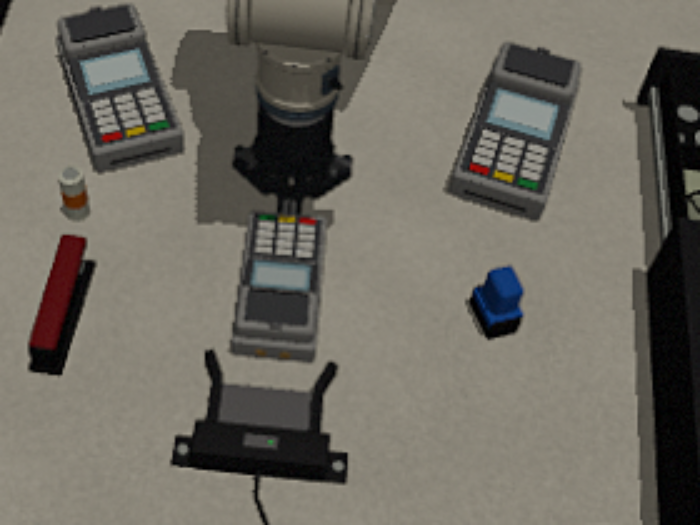

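Tracking straight: tail lateral +2.4 mm, which is inside the flared mouth. Continue in, with a force limit for meeting the stop.

```bash
python3 - <<'E'
from h import *
from workcell import arm,telemetry,imaging
s=telemetry.state
for a,v,f in ((-.235,.04,20),(-.205,.03,20),(-.190,.02,18),(-.170,.012,14)):
    hit=arm.move_straight(W(a,.002,.083),speed=v,until_force=f)
    p=s()["eef_pos"][:2]-O
    print(hit,round(s()["t"],2),"a,l",(p@U).round(4),(p@V).round(4),s()["ft_force"].round(2))
    if hit: break
d=imaging.capture("scene"); P=cloud(d); np.savez("/tmp/s6.npz",**d)
cv2.imwrite("pics/scene6.png",cv2.resize(d["frame"][180:330,220:360,::-1],None,fx=4,fy=4,interpolation=2))
q=boxfit(P,.046,.06,W(-.04,0,0)[:2],.08); r=cv2.minAreaRect((q[:,:2]*1000).astype(np.float32)); c=np.array(r[0])/1000-O; print(r,c@U,c@V)
E
```

```text
False 14.33 a,l -0.2347 0.002 [ 0.02  0.34 -0.01]
False 15.48 a,l -0.2047 0.002 [ 0.02 -0.45  0.03]
False 16.38 a,l -0.1896 0.002 [-0.86  0.54 -0.5 ]
True 17.52 a,l -0.1782 0.002 [0.94 0.4  0.03]
((743.9581909179688, 49.31212615966797), (50.47992706298828, 77.92401123046875), 4.971376419067383) -0.026438817101620125 0.002338621792798978
```

View pics/scene6.png

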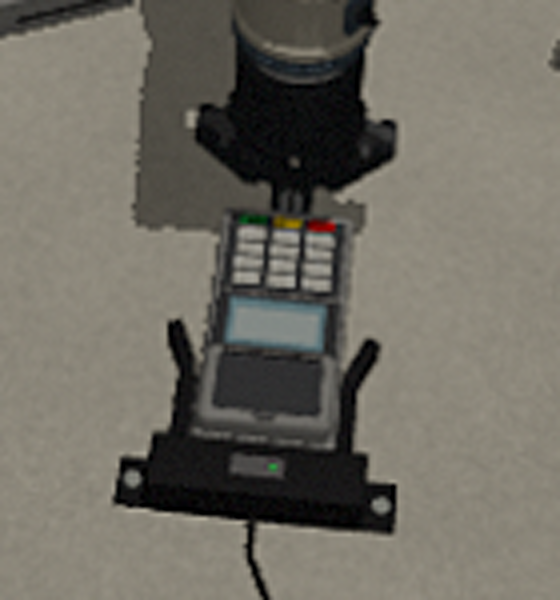

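The push stopped against something at TCP a = -0.178, where home should be about -0.179. I'll back off and inspect from above with the wrist camera.

```bash
python3 - <<'E'
from h import *
from workcell import arm,telemetry,imaging
s=telemetry.state
arm.move_straight(W(-.215,.002,.083),speed=.08)
arm.move_straight(W(-.24,.002,.26),speed=.2)
arm.move_pose(W(-.13,.14,.30),Q(0))
d=imaging.capture("wrist"); P=cloud(d); np.savez("/tmp/w7.npz",**d)
cv2.imwrite("pics/wrist7.png",d["frame"][:,:,::-1])
print(s()["t"])
q=boxfit(P,.046,.06,W(-.04,0,0)[:2],.08); r=cv2.minAreaRect((q[:,:2]*1000).astype(np.float32)); c=np.array(r[0])/1000-O; print("tail",r,c@U,c@V)
L=(P[:,:,:2]-O)@np.c_[U,V]
z=P[:,:,2]
def show(n,m): 
    q=L[m]; print(n,len(q),np.percentile(q,[1,99],axis=0).round(4).tolist())
show("body z24-60, a<-.1",(z>.022)&(z<.06)&(L[:,:,0]<-.1)&(L[:,:,0]>-.19)&(abs(L[:,:,1])<.06))
for s_ in (1,-1):
    show(f"cheek{s_}",(z>.015)&(z<.025)&(L[:,:,0]<-.01)&(L[:,:,0]>-.055)&(s_*L[:,:,1]>.0)&(abs(L[:,:,1])<.07))
show("stop",(z>.036)&(z<.045)&(L[:,:,0]<.05)&(L[:,:,0]>-.02)&(abs(L[:,:,1])<.07))
E
```

```text
20.8333
tail ((740.6497802734375, 59.73933410644531), (50.243961334228516, 55.95448303222656), 3.614919900894165) -0.028860706745405217 0.01300664396710621
body z24-60, a<-.1 175 [[-0.1666, 0.0322], [-0.1008, 0.0446]]
cheek1 429 [[-0.0547, 0.0428], [-0.0104, 0.0554]]Traceback (most recent call last):
  File "<stdin>", line 17, in <module>
  File "<stdin>", line 14, in show
    return _quantile_unchecked(
        a, q, axis, out, overwrite_input, method, keepdims, weights)
    return _ureduce(a,
                    func=_quantile_ureduce_func,
    ...<5 lines>...
                    overwrite_input=overwrite_input,
                    method=method)
    r = func(a, **kwargs)
    result = _quantile(arr,
                       quantiles=q,
    ...<2 lines>...
                       out=out,
                       weights=wgt)
    slices_having_nans = np.isnan(arr[-1, ...])
                                  ~~~^^^^^^^^^
IndexError: index -1 is out of bounds for axis 0 with size 0
```

View pics/wrist7.png

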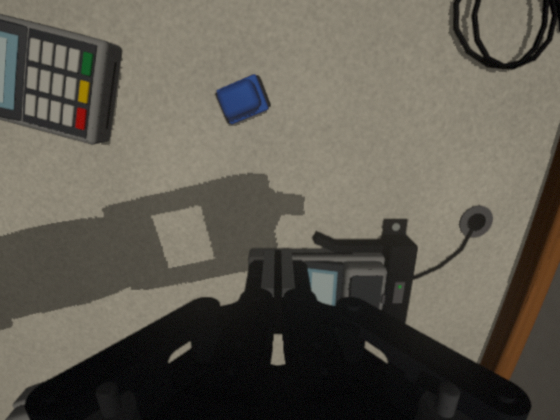

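Viewed from too far over on +y: the gripper hides the terminal. Move to where it showed in the first picture, with the TCP about 75 mm to −y.

```bash
python3 - <<'E'
from h import *
from workcell import arm,telemetry,imaging
s=telemetry.state
arm.move_pose(W(-.11,-.07,.30),Q(0))
d=imaging.capture("wrist"); P=cloud(d); np.savez("/tmp/w8.npz",**d)
cv2.imwrite("pics/wrist8.png",cv2.resize(d["frame"][20:240,130:430,::-1],None,fx=2.6,fy=2.6))
print(s()["t"])
print("term",term(P,W(-.13,0,0)[:2]))
L=(P[:,:,:2]-O)@np.c_[U,V]; z=P[:,:,2]
def rect(n,m):
    r=cv2.minAreaRect((L[m]*1000).astype(np.float32)); print(n,np.round(r[0],1),np.round(r[1],1),round(r[2],2))
rect("tail",(z>.046)&(z<.06)&(L[:,:,0]<.02)&(L[:,:,0]>-.08)&(abs(L[:,:,1])<.07))
rect("body",(z>.022)&(z<.06)&(L[:,:,0]<-.065)&(L[:,:,0]>-.19)&(abs(L[:,:,1])<.06))
rect("stop",(z>.036)&(z<.045)&(L[:,:,0]<.05)&(L[:,:,0]>-.003)&(abs(L[:,:,1])<.07))
for s_ in (1,-1):
    m=(z>.012)&(z<.024)&(L[:,:,0]<-.01)&(L[:,:,0]>-.055)&(s_*L[:,:,1]>.035)&(abs(L[:,:,1])<.07)
    q=L[m]; print("cheek",s_,len(q),np.percentile(q[:,1],[1,5,50,95,99]).round(4))
E
```

```text
21.7333
term {'a': np.float64(-0.08538936686742325), 'l': np.float64(0.00018001254939803763), 'yaw': np.float64(-0.010606061069130313), 'size': array([164.4, 131.6])}
tail [-28.5   1.2] [50.6 78.3] 0.0
body [-116.3    9.1] [102.6  97.9] 0.01
stop [17.7  0.3] [ 34.8 124.4] 0.08
cheek 1 458 [0.044  0.0443 0.0491 0.0539 0.0542]
cheek -1 395 [-0.0545 -0.0543 -0.0494 -0.0447 -0.0445]
```

View pics/wrist8.png

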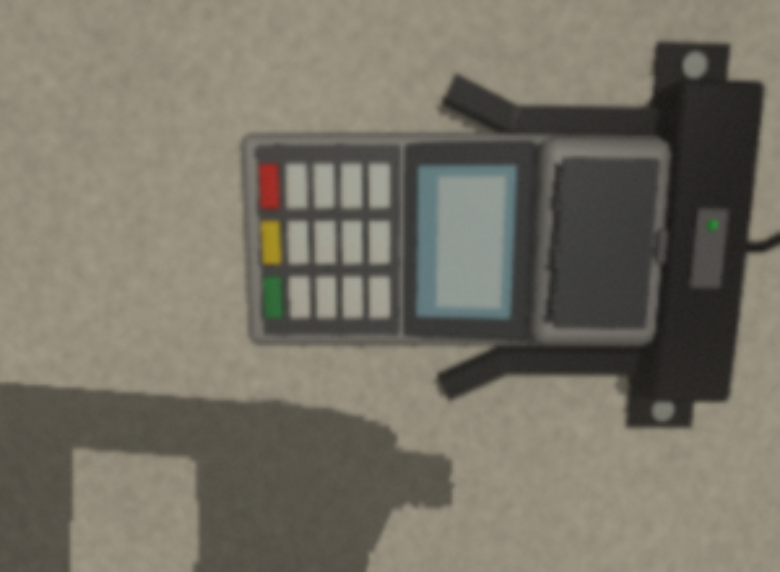

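```bash
python3 - <<'E'
from h import *
for f in ("/tmp/wrist0.npz","/tmp/w8.npz"):
    d=dict(np.load(f)); P=cloud(d); z=P[:,:,2]
    if "0" in f:
        c=np.array([.5296,.0743]); a=np.radians(8.786)+PSI; u=np.array([np.cos(a),np.sin(a)])
        T=term(P,(.53,.075)); c=O+T["a"]*U+T["l"]*V
    else: c=O-.084*U; u=U
    L=(P[:,:,:2]-c)@np.c_[u,[-u[1],u[0]]]*1000
    for n,m in (("tailtop",(z>.048)&(z<.06)),("keys end",(z>.022)&(z<.045)&(L[:,:,0]<-40))):
        q=L[m&(abs(L[:,:,0])<100)&(abs(L[:,:,1])<50)]
        r=cv2.minAreaRect(q.astype(np.float32)); print(f,n,np.percentile(q,[.3,99.7],axis=0).round(1).tolist(),np.round(r[0],1),round(r[2],2))
E
```

```text
/tmp/wrist0.npz tailtop [[30.2, -38.3], [79.5, 38.9]] [54.9  0.3] 89.86
/tmp/wrist0.npz keys end [[-82.8, -41.5], [-40.1, 41.3]] [-62.    0.2] 89.95
/tmp/w8.npz tailtop [[31.0, -37.7], [79.9, 39.6]] [55.6  1.3] 0.34
/tmp/w8.npz keys end [[-83.3, -39.6], [-40.2, 43.2]] [-61.8   1.8] 89.99
```

The terminal is home: within 1 mm of the stop, +1.2 mm lateral and yaw about 0°, with the hand 0.3 m up. Quick check that the bystanders haven't moved, then hand in.

```bash
python3 - <<'E'
from h import *
from workcell import arm,telemetry,imaging,order
d=imaging.capture("scene"); P=cloud(d); P0=cloud(dict(np.load("/tmp/scene0.npz")))
ok=True
for n,c,r in (("coin",(.539,-.203),.03),("stapler",(.673,-.177),.09),("stamp",(.586,.259),.04)):
    a=boxfit(P0,.018,.08,c,r); b=boxfit(P,.018,.08,c,r)
    dd=(np.median(b,axis=0)-np.median(a,axis=0))*1000; print(n,dd.round(1),len(a),len(b)); ok&=np.abs(dd).max()<3
print(telemetry.state()["t"],telemetry.state()["ft_force"].round(2))
if ok: order.close_job(); print("closed")
E
```

```text
coin [ 0.  -0.  -0.3] 164 163
stapler [-0.2 -0.1 -0.2] 600 597
stamp [ 0.2 -0.5  0.5] 378 377
21.7833 [ 0.17 -0.08  0.28]
the job is handed in; nothing more can be done
closed
```

The terminal is in the dock, tail first and square against the back stop. I handed the job in at about 22 s, with the gripper 0.3 m above the counter and touching nothing.

I picked the smallest of the three terminals (168 x 85 x 56 mm). I squared and centred it with a gentle two-finger sideways push, then slid it in with closed fingertips until the force changed by 14 N at the stop.

**Last checks**
- **Terminal:** it is within about 1 mm of home along the dock and about 1 to 2 mm towards the +y cheek, inside the 2.5 mm clearance. Its yaw is within about 0.4° of the dock.
- **Stapler, coin roll and stamp:** all three are where they started, to within 0.5 mm.
- **Disagreements:** one wrist view was blocked by the gripper, so I retook it. In the final wrist view, the automatic whole-terminal fit also took in the dock. I used separate fits of its tail and keypad end instead.

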